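# Light the trunk-lock magnifier and swipe it to full brightness

## Robot

A 7-joint arm with a two-finger parallel gripper is mounted at the origin on the work surface. World frame = base frame: x ahead of the robot, y to its left, z up, the work surface at z = 0. Lengths are in mm, angles in rad, forces in N, time in s.
With the tool pointing down it reaches from about 425 to 1025 mm from the base axis. Payload 3.6 kg.
Tool frame: the origin (TCP) lies between the finger pads; the fingertips stand 14 mm ahead of it and the grasp point (between the pads) lies 5 mm behind it; z points along the fingers, y is the line along which they close (so a half turn about z gives the same grasp; the last joint's range is limited). The gripper opens to 85 mm and grips with 20 to 120 N. Pads are 22 mm wide; open, the fingers measure 114 mm over their backs; the gripper's body (76 mm by 85 mm) begins 54 mm behind the grasp point. The pads swing forward as they close: fully open they stand 13 mm farther back than shut.
Start: joints at [-1.417, 0.591, 0.048, 1.609, -0.033, 0.943, -0.034], TCP at [177.114, 703.037, 245.302] pointing down, gripper open.
Joint ranges: [-2.69, 2.69], [-0.47, 2.24], [-1.27, 1.36], [0.19, 2.51], [-1.53, 4.68], [0.08, 2.07], [-3.09, 3.09]. Speed limits (rad/s): [2.57, 2.57, 3.14, 3.14, 3.14, 3.14, 3.14].

## Interface

Orientations are given as a unit quaternion [x, y, z, w].
In Python, from rig import robot, vision, nets gives the robot as it stands.
- The arm moves only by the shell command python3 -m pendant 'ROWS'. ROWS is JSON, a list that holds one entry, the list of rows, each a list of 5 numbers: the shift along the world's x, y, z scaled (see below), then the turn about the world's z scaled (see below), then the closure, from 0 (fully open) to 1 (shut). In form: [[[tx, ty, tz, roll, hand], ...]]. A call has exactly 5 rows; each row shifts and turns the commanded pose from where the row before left it; what a row does not reach is not made up. The controller multiplies each number of a shift by 0.2 m and each number of a turn by pi/2 rad. A row lasts 1/12 s, in which the tool goes at most 41.7 mm and 7.16 degrees, less where a joint would pass 70% of its speed; a pose out of reach is approached as far as the arm can. A call with a number of a shift or a turn outside -1 to 1 is refused whole. A call with a gripper value outside its range is refused whole. The fingers move at their own pace and stop on an object; the grip force is fixed at half the most. Time passes only in rows, so rows that do not move let the fingers close, or fill a call up. It gives the time, the measured TCP pose, the force, the opening and the grip force at its end, in the units of the state.
- robot.sense(): the state, without advancing time (a new reading comes with each control period).
- vision.read_camera(name): name is "scene" or "top" or "wrist"; returns a dict with "color" (400x640x3 uint8, red, green, blue), "z_map" (400x640 float32, mm along the optical axis (not along the pixel's ray), 0 where there is no reading), "mtx" (3x3 intrinsics, pixels), "k1" (the pictures are not rectified: a ray, as slopes to the right and down, at radius r is drawn at 1 + k1 r^2 times it, then the intrinsics apply), "eye" and "rotation" of the camera in the world. Camera axes: x right, y down, z forward; pixel columns grow to the right and rows downward; lengths in mm; the calibration is good to about 2 mm. A picture is of the moment at which its call begins.
- robot.job_done(): hands the job in; it is judged then, once.
Trained networks look in the newest picture that a camera, given by its name, has taken for a name from the list of things; names that differ only in an ending like _2 or _b are one class to them, and where a whole thing is asked for, a point or a joint stands for the part that bears it (a point fixed in the world has none). Each returns a list of dicts, best first, with "conf" (0 to 1); they miss things now and then, are a little off and sometimes report something else, mostly with a low value. They report only what shows in the picture. A call takes as long as a camera call.
- nets.find_in(thing, camera): "box" ([left, top, right, bottom] as shares, 0 to 1, of the picture: columns of its width, rows of its height, round what is visible of it).
- nets.regions_of(thing, camera): "mask" (400x640 bool, what is visible of it) and "box" ([left, top, right, bottom] as shares, 0 to 1, of the picture: columns of its width, rows of its height, round what is visible of it).
- nets.landmark_of(thing, camera): "position" ([column, row] as shares, 0 to 1, of the picture: columns of its width, rows of its height: a listed point, or the origin of a listed thing).
The state is a dict: "clock": time; "joints": joint angles; "joint_velocities": joint speeds; "joint_efforts": joint torques, N m; "tcp_pos": TCP position; "orientation": TCP orientation; "force": force on the tool from outside, world axes, zero at the start; "torque": the same for the moment, N m; "finger_gap": finger opening in mm; "gripper_force": force on a finger pad.
Only numpy, scipy, OpenCV 4.12 (cv2) and the standard library are available. Lean on these libraries where they do the work, as an engineer would, in place of code of your own. Each camera call takes 0.05 s, during which the arm holds its last target. There are 200 camera calls.

## Task

Get the magnifier lamp ready for looking at the trunk lock. Switch it on by pressing the raised, white-dotted end of the red rocker on its base fully down, then, with a light fingertip, swipe along the dark touch bar over the whole row of white dots, from the smallest dot through to the largest, to bring it to full brightness. Use the closed fingertips pointing down; do not lift or shove the lamp, leave everything else on the desk where it is, and finish with the hand clear and the lamp switched on.

Things in the scene. Friction and masses are not known exactly. Their poses are not given: they have to be found in the camera images.
- lamp: Loose 3 kg magnifier lamp. Ivory base on rubber feet, 170 (own x) by 250 (own y) by 26 mm high; origin under its centre; x to its rear (away from the robot), y to its left. A swan neck (16 mm thick, foot 44 mm) rises from x=60, y=98 mm, upright to 120 mm, then bends left to a lens ring (170 mm across) centred at x=80, y=275, z=255 mm. Touch only its rocker and bar.
- rocker (a joint): Red rocker on the lamp base, 46 mm long (lamp x) by 24 wide, V-shaped, pivot at lamp x=35, y=-88, z=29 mm. 0 rad = off: the rear half (white dot) stands up at a 0.30 rad slope. 0.30 = on: rear half pushed down level, its top then 34 mm above the table, 8 over the base top. About 3 N at the dot turns it; friction only, it stays where it is left.
- rocker_press (a point): Centre of the white dot on the raised rear half of the rocker, on its surface, 17 mm behind the pivot; moves with the rocker (off: about 39 mm above the table).
- touch_bar: Dark touch bar, 24 mm wide (lamp x) by 158 long (lamp y), near the front edge of the lamp base; origin at lamp x=-48, y=0. Its flat top stands 32 mm above the table, 6 over the base top. Softly sprung: it sinks as a whole up to 4 mm (0.5 N to start, 4 N fully down, then a hard stop) and comes back up.
- dot1 (a point): Centre of the smallest white dot (5 mm across), on the touch bar's top surface near its right end: the dim end, where the swipe starts.
- dot2 (a point): Second dot (8 mm across), 30 mm further along the bar.
- dot3 (a point): Middle dot (10 mm across), half way. Its axes are the lamp's: y along the row towards the largest dot, x across the bar, z up.
- dot4 (a point): Fourth dot (13 mm across).
- dot5 (a point): Largest white dot (16 mm across), 120 mm from the smallest: the full-brightness end, where the swipe finishes.
- canister: Loose brass screw-top canister of tumbler pins, 64 mm across, 80 mm tall, upright; origin under its centre. Bystander.
- trunk_lock: Loose bronze trunk lock, plate 80 by 104 mm, 20 mm thick, lying on its back under or near the lens; origin under its centre. Bystander.
- hasp_a: Loose chrome hasp, 111 mm long (own x) by 40 mm, up to 9 mm thick, lying flat in front of the lamp; origin under its hinge. Bystander.
- hasp_b: The other, identical chrome hasp. Bystander.
- handle_block: Loose rosewood handle block, 120 (own x) by 30 by 26 mm high; origin under its centre. Bystander.
- padlock: Loose brass padlock lying flat, body 42 by 50 by 26 mm, chrome shackle to own +x (75 mm overall); origin under the centre of its body. Bystander.
- screwdriver: Loose screwdriver, 170 mm long (own x), lying flat. Bystander.

How it is judged:
By the outcome, as a careful person would: the job done as asked, in the order asked, and still so for the second after the job is handed in, with the robot touching nothing.
It also fails if it takes over 42 s, if anything falls off the work surface, if the arm or the gripper's body presses on something with over 40 N, if the wrist force passes 120 N, or if a joint passes its speed limit or range.

## Working session

There is one attempt and no reset: what is moved stays moved. The work goes in short steps, Python scripts to look and compute and a shell command to move; the robot and the scene stay as the last step left them, time stands still between calls to the robot, and variables do not carry over. Pictures are saved under pics/ and viewed, at most 10 in all, crops included, and the job is handed in when it is done.

```bash
mkdir -p pics; cat > h.py <<'E'
import numpy as np, cv2
from rig import robot, vision, nets
def pix2w(c,u,v,z=None):
    """pixel -> world, by depth or (z given) on the plane at height z"""
    K=np.array(c["mtx"]);k1=c["k1"]
    d=np.array([(u-K[0,2])/K[0,0],(v-K[1,2])/K[1,1]]);s=d.copy()
    for _ in range(20): s=d/(1+k1*(s@s))
    R=np.array(c["rotation"])
    if R.shape!=(3,3):
        from scipy.spatial.transform import Rotation; R=Rotation.from_quat(R).as_matrix()
    ray=R@np.array([*s,1]);eye=np.array(c["eye"])
    if z is None:
        t=c["z_map"][int(round(v)),int(round(u))]
    else: t=(z-eye[2])/ray[2]
    return eye+t*ray
E
python3 - <<'E'
from h import *
print(robot.sense())
for n in ["top","scene"]:
    c=vision.read_camera(n); cv2.imwrite(f"pics/{n}0.png",c["color"][:,:,::-1])
    print(n,c["eye"],c["rotation"])
    for t,z in [("rocker_press",39),("dot1",32),("dot2",32),("dot3",32),("dot4",32),("dot5",32),("canister",80),("lamp",0)]:
        for r in nets.landmark_of(t,n)[:2]:
            u,v=r["position"][0]*640,r["position"][1]*400
            print(t,round(r["conf"],2),round(u),round(v),pix2w(c,u,v,z).round(1),pix2w(c,min(u,639),min(v,399)).round(1))
E
```

```text
{'clock': 0.0, 'joints': array([-1.41747365,  0.59209648,  0.04829973,  1.60985699, -0.03330262,
        0.94270853, -0.0336772 ]), 'joint_velocities': array([-0.00070538, -0.0010864 ,  0.00065737, -0.0003653 , -0.00058694,
       -0.00270488,  0.00019771]), 'joint_efforts': array([-4.07037933e-04, -5.48700285e+01,  1.54637173e+00, -1.98123640e+01,
        9.44943720e-03,  8.80892709e-03, -3.11744145e-06]), 'tcp_pos': array([176.92805587, 702.23940049, 244.14425686]), 'orientation': array([ 1.23048137e-01,  9.92400057e-01, -1.12961994e-03, -7.74062383e-05]), 'force': array([-0.8274181 , -0.29278986, -0.06429101]), 'torque': array([-0.04373705, -0.00314349, -0.07295885]), 'gripper_force': 0.0, 'finger_gap': 85.44116164178365}
top [ 383.79725918   62.45154563 1158.07870444] [ 0.7158451  -0.69535359  0.04941987 -0.04008549]
rocker_press 0.6 387 154 [ 666.4 -148.6   39. ] [ 666.5 -148.7   38.3]
dot1 0.67 343 190 [561.5 -26.8  32. ] [561.6 -26.8  31.2]
dot1 0.63 364 190 [564.1 -85.4  32. ] [563.8 -85.2  33.6]
dot2 0.67 343 190 [561.5 -26.8  32. ] [561.6 -26.8  31.2]
dot2 0.63 364 190 [564
[... 672 characters left out ...]
9   34.9]
dot1 0.71 276 182 [573. -61.  32.] [687.7  94.5 261.9]
dot1 0.69 273 175 [562.6 -90.9  32. ] [561.8 -92.   30.4]
dot2 0.71 276 182 [573. -61.  32.] [687.7  94.5 261.9]
dot2 0.69 273 175 [562.6 -90.9  32. ] [561.8 -92.   30.4]
dot3 0.71 276 182 [573. -61.  32.] [687.7  94.5 261.9]
dot3 0.69 273 175 [562.6 -90.9  32. ] [561.8 -92.   30.4]
dot4 0.71 276 182 [573. -61.  32.] [687.7  94.5 261.9]
dot4 0.69 273 175 [562.6 -90.9  32. ] [561.8 -92.   30.4]
dot5 0.71 276 182 [573. -61.  32.] [687.7  94.5 261.9]
dot5 0.69 273 175 [562.6 -90.9  32. ] [561.8 -92.   30.4]
canister 0.97 216 172 [ 694.7 -184.8   80. ] [ 671.9 -233.3   22.4]
lamp 0.82 263 197 [623.6 -67.2   0. ] [635.7 -48.7  28. ]
```

```bash
python3 - <<'E'
import cv2
a=cv2.imread("pics/top0.png")[90:240,240:440]
cv2.imwrite("pics/c1.png",cv2.resize(a,None,fx=4,fy=4,interpolation=cv2.INTER_CUBIC))
E
```

```text
(no output)
```

View pics/c1.png

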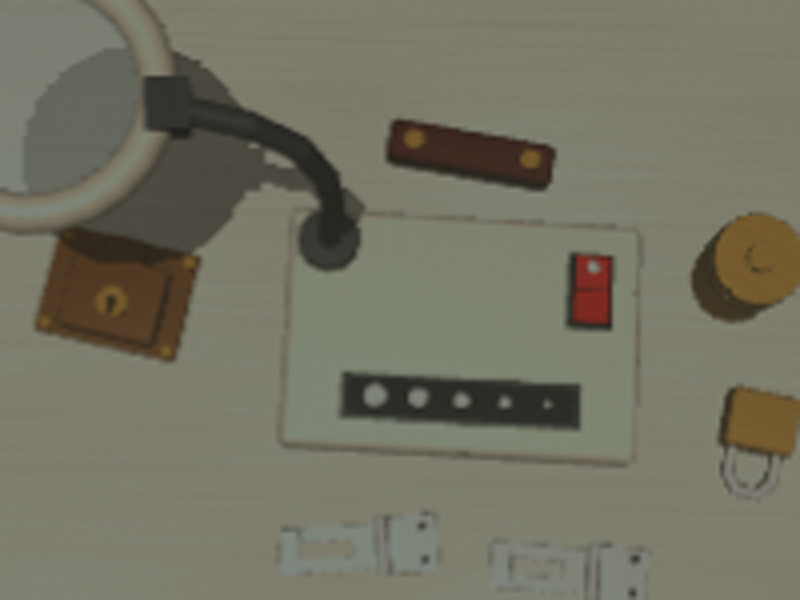

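View pics/scene0.png

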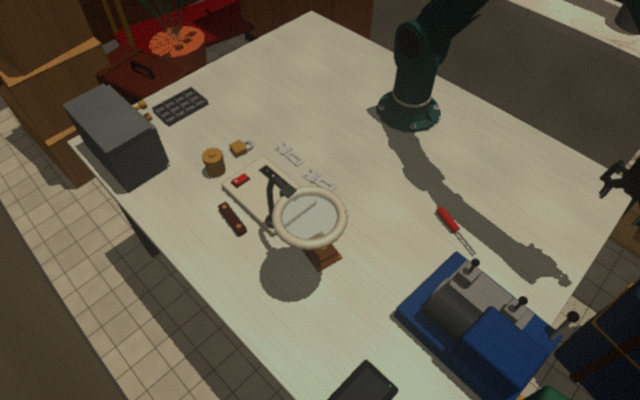

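```bash
cat > m.py <<'E'
from h import *
def lamp_fit(cam,c,box=None):
    """white dot centroids on dark bar + red rocker via colour; returns list of blobs world"""
    g=c["color"].astype(int)
    return g
E
python3 - <<'E'
from h import *
c=vision.read_camera("top"); g=c["color"].astype(float)
G=g.mean(2)
def cen(u,v,r):
    P=G[v-r:v+r+1,u-r:u+r+1]; w=np.clip(P-P.min()-0.35*(P.max()-P.min()),0,None)
    y,x=np.mgrid[v-r:v+r+1,u-r:u+r+1]; return (w*x).sum()/w.sum(),(w*y).sum()/w.sum()
pts=[]
for x,y,r in [(547,404,2),(504,402,2),(461,400,3),(418,397,3),(375,394,4)]:
    u,v=cen(round((x+.5)/4-.5+240),round((y+.5)/4-.5+90),r); p=pix2w(c,u,v,32); pts.append(p); print(u.round(2),v.round(2),p.round(1))
pts=np.array(pts)
for q in range(4): print(np.linalg.norm(pts[q+1]-pts[q]).round(1),end=" ")
d=pts[4]-pts[0]; yaw=np.arctan2(-d[0],d[1]); ey=d/np.linalg.norm(d); ex=np.array([ey[1],-ey[0],0])
print("\nyaw deg",np.degrees(yaw))
o=pts.mean(0); 
# red rocker centroid
red=(g[:,:,0]>1.8*g[:,:,1])&(g[:,:,0]>1.8*g[:,:,2]);red[:150]&=True
m=np.zeros_like(red);m[145:180,378:398]=red[145:180,378:398]
ys,xs=np.nonzero(m); print("red",xs.min(),xs.max(),ys.min(),ys.max(), pix2w(c,(xs.min()+xs.max())/2,(ys.min()+ys.max())/2,36).round(1))
print("rocker press predicted",(o+ex*(48+35+17)-ey*88).round(1),"seen",pix2w(c,*cen(388,156,2),39).round(1))
s=robot.sense();x,y=s["orientation"][:2]
print("tool y axis deg from world y", np.degrees(np.arctan2(-2*x*y,y*y-x*x)))
E
```

```text
376.39 190.63 [ 562.1 -120.2   32. ]
365.78 190.2 [562.4 -90.6  32. ]
354.92 189.71 [562.8 -60.4  32. ]
344.02 188.95 [564.  -30.1  32. ]
333.26 188.34 [ 5.648e+02 -3.000e-01  3.200e+01]
29.6 30.2 30.3 29.9 
yaw deg -1.3118647237500418
red 383 392 154 170 [ 643.3 -150.1   36. ]
rocker press predicted [ 661.2 -150.6   32. ] seen [ 658.9 -150.4   39. ]
tool y axis deg from world y -14.137330294345356
```

```bash
python3 -m pendant '[[[0.085,-0.19,0.03,0.071,1],[0.085,-0.19,0.03,0.071,1],[0.085,-0.19,0.03,0,1],[0.085,-0.19,0.03,0,1],[0.085,-0.19,0.03,0,1]]]' && python3 -m pendant '[[[0.085,-0.19,0,0,1],[0.085,-0.19,0,0,1],[0.085,-0.19,0,0,1],[0.085,-0.19,0,0,1],[0.085,-0.19,0,0,1]]]' && python3 -m pendant '[[[0.085,-0.19,0,0,1],[0.085,-0.19,0,0,1],[0.085,-0.19,0,0,1],[0.085,-0.19,0,0,1],[0.085,-0.19,0,0,1]]]' && python3 -m pendant '[[[0.085,-0.19,0,0,1],[0.085,-0.19,0,0,1],[0.085,-0.19,0,0,1],[0.085,-0.19,0,0,1],[0,0,0,0,1]]]'
```

```text
clock: 1.37
tcp_pos: [262.0, 513.0, 275.4]
orientation: [0.012, 1.0, 0.0, 0.0]
force: [1.1, 0.4, -0.1]
finger_gap: 25.3
gripper_force: 0.0
clock: 1.78
tcp_pos: [346.9, 323.0, 275.4]
orientation: [0.012, 1.0, 0.0, 0.0]
force: [1.1, -0.4, 0.7]
finger_gap: -0.2
gripper_force: 0.0
clock: 2.2
tcp_pos: [431.9, 132.9, 275.5]
orientation: [0.012, 1.0, 0.0, 0.001]
force: [1.0, 0.6, 0.5]
finger_gap: -0.2
gripper_force: 0.0
clock: 2.62
tcp_pos: [502.7, -26.6, 276.2]
orientation: [0.018, 1.0, -0.002, 0.003]
force: [0.1, -1.1, 0.8]
finger_gap: 0.2
gripper_force: 0.0
```

```bash
python3 - <<'E'
from h import *
c=vision.read_camera("wrist"); cv2.imwrite("pics/w1.png",c["color"][:,:,::-1]); s=robot.sense(); print(s["tcp_pos"],s["orientation"],c["eye"])
for t,z in [("rocker_press",39),("dot1",32),("dot3",32),("dot5",32)]:
    for r in nets.landmark_of(t,"wrist")[:3]:
        u,v=r["position"][0]*640,r["position"][1]*400
        print(t,round(r["conf"],2),round(u),round(v),pix2w(c,u,v,z).round(1))
E
```

```text
[501.05388865 -22.45532663 275.65032078] [ 0.01667881  0.99985951 -0.00104382  0.00129911] [425.05130989 -22.95291181 404.52582344]
rocker_press 0.92 235 285 [ 662.3 -151.9   39. ]
dot1 0.98 298 218 [566.1 -56.4  32. ]
dot1 0.83 251 217 [ 562.3 -120.8   32. ]
dot1 0.66 272 219 [566.  -91.6  32. ]
dot3 0.98 298 218 [566.1 -56.4  32. ]
dot3 0.83 251 217 [ 562.3 -120.8   32. ]
dot3 0.66 272 219 [566.  -91.6  32. ]
dot5 0.98 298 218 [566.1 -56.4  32. ]
dot5 0.83 251 217 [ 562.3 -120.8   32. ]
dot5 0.66 272 219 [566.  -91.6  32. ]
```

View pics/w1.png

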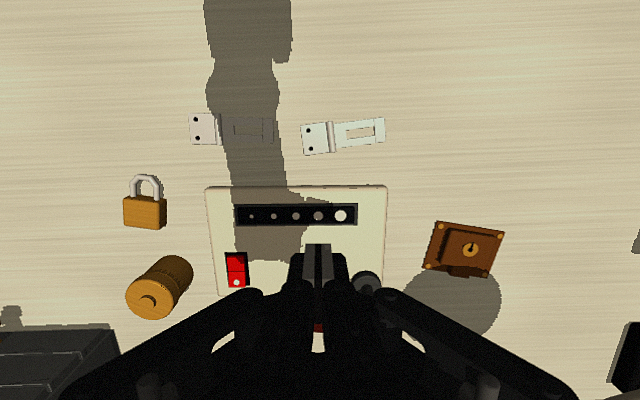

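```bash
python3 - <<'E'
from h import *
c=vision.read_camera("wrist"); s=robot.sense(); print(s["tcp_pos"],s["orientation"])
G=c["color"].astype(float)
def cen(u,v,r,ch=2):
    P=G[v-r:v+r+1,u-r:u+r+1,ch]; w=np.clip(P-P.min()-0.35*(P.max()-P.min()),0,None)
    y,x=np.mgrid[v-r:v+r+1,u-r:u+r+1]; return (w*x).sum()/w.sum(),(w*y).sum()/w.sum()
p=[pix2w(c,*cen(u,v,r),32) for u,v,r in [(251,216,3),(274,216,4),(296,216,6),(318,216,6),(341,216,8)]]
print(np.round(p,1)); d=p[4]-p[0]; print(np.degrees(np.arctan2(-d[0],d[1])),np.linalg.norm(d))
print(pix2w(c,*cen(236,282,4),39).round(1))
E
```

```text
[498.75996595 -15.39603464 274.92163085] [ 1.03073177e-02  9.99946773e-01  3.55788678e-04 -2.87818318e-04]
[[ 555.2 -105.7   32. ]
 [ 556.2  -75.7   32. ]
 [ 553.1  -47.3   32. ]
 [ 563.3  -24.5   32. ]
 [ 561.1   15.5   32. ]]
-2.8001497708646577 121.33929241658626
[ 651.  -129.2   39. ]
```

```bash
python3 -m pendant '[[[0.16,-0.13,0,0,1],[0.16,-0.13,0,0,1],[0.16,-0.13,0,0,1],[0.16,-0.13,0,0,1],[0.16,-0.13,0,0,1]]]' && python3 -m pendant '[[[0,0,-0.15,0,1],[0,0,-0.15,0,1],[0,0,-0.15,0,1],[0,0,-0.1,0,1],[0,0,0,0,1]]]' && python3 -m pendant '[[[0,0,0,0,1],[0,0,0,0,1],[0,0,0,0,1],[0,0,0,0,1],[0,0,0,0,1]]]'
python3 - <<'E'
from h import *
c=vision.read_camera("wrist"); cv2.imwrite("pics/w2.png",c["color"][:,:,::-1]); s=robot.sense(); print(s["tcp_pos"],s["orientation"],s["joint_velocities"].round(3))
t=vision.read_camera("top"); cv2.imwrite("pics/t2.png",cv2.resize(t["color"][110:210,300:440,::-1],None,fx=5,fy=5))
E
```

```text
clock: 3.33
tcp_pos: [660.7, -145.8, 274.9]
orientation: [0.01, 1.0, 0.001, -0.0]
force: [0.7, 0.4, 0.2]
finger_gap: -0.2
gripper_force: 0.0
clock: 3.75
tcp_pos: [655.8, -143.7, 159.8]
orientation: [0.01, 1.0, 0.001, -0.005]
force: [-0.7, 0.6, -0.5]
finger_gap: 0.1
gripper_force: 0.0
clock: 4.17
tcp_pos: [660.2, -147.3, 166.7]
orientation: [0.012, 1.0, -0.0, 0.001]
force: [0.3, 0.6, -0.5]
finger_gap: 0.2
gripper_force: 0.0
[ 659.94460001 -147.29024493  166.35191115] [ 1.18464146e-02  9.99929241e-01 -1.09754932e-04  1.07864384e-03] [ 0.     0.008 -0.     0.007  0.001 -0.002  0.001]
```

View pics/w2.png

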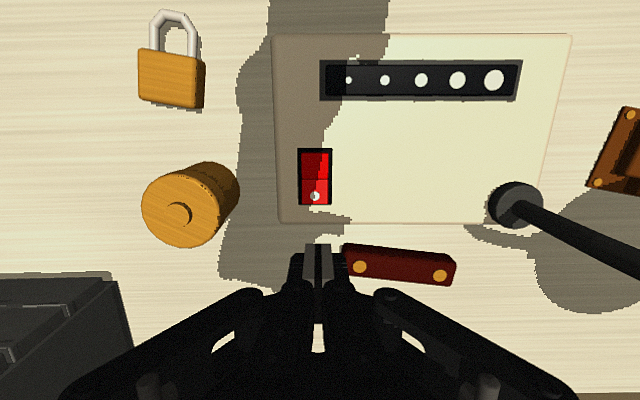

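```bash
python3 - <<'E'
from h import *
c=vision.read_camera("wrist"); s=robot.sense(); print(s["tcp_pos"],c["eye"])
G=c["color"].astype(float)
def cen(u,v,r,ch=2):
    P=G[v-r:v+r+1,u-r:u+r+1,ch]; w=np.clip(P-P.min()-0.35*(P.max()-P.min()),0,None)
    y,x=np.mgrid[v-r:v+r+1,u-r:u+r+1]; return (w*x).sum()/w.sum(),(w*y).sum()/w.sum()
p=[pix2w(c,*cen(u,v,r),32) for u,v,r in [(348,80,6),(385,80,8),(421,80,9),(457,80,10),(494,80,12)]]
print(np.round(p,1)); d=p[4]-p[0]; print(np.degrees(np.arctan2(-d[0],d[1])),np.linalg.norm(d))
q=cen(315,196,7);print(q,pix2w(c,*q,39).round(1),pix2w(c,*q).round(1))
o=np.mean(p,0);ey=d/np.linalg.norm(d);ex=np.array([ey[1],-ey[0],0]);print(o+100*ex-88*ey)
# fingertip seen by the wrist camera
print("tip mid px 318,250 ->",pix2w(c,318,247).round(1))
E
```

```text
[ 659.58021804 -147.28952817  165.75198999] [ 582.56079229 -145.22185692  294.71313503]
[[ 5.602e+02 -1.198e+02  3.200e+01]
 [ 5.610e+02 -8.990e+01  3.200e+01]
 [ 5.617e+02 -5.980e+01  3.200e+01]
 [ 5.624e+02 -2.970e+01  3.200e+01]
 [ 5.631e+02  3.000e-01  3.200e+01]]
-1.3866318492645673 120.06768393950848
(np.float64(315.6176279029908), np.float64(196.44335418630558)) [ 657.6 -149.1   39. ] [ 658.2 -149.1   36.9]
[ 659.53332791 -150.18190949   32.        ]
tip mid px 318,250 -> [ 648.6 -146.7  160.2]
```

```bash
python3 -m pendant '[[[0.005,-0.0125,-0.12,0,1],[0,0,-0.12,0,1],[0,0,-0.12,0,1],[0,0,-0.08,0,1],[0,0,-0.04,0,1]]]' && python3 -m pendant '[[[0,0,-0.02,0,1],[0,0,-0.02,0,1],[0,0,0,0,1],[0,0,0,0,1],[0,0,0,0,1]]]'&& python3 -m pendant '[[[0,0,0,0,1],[0,0,0,0,1],[0,0,0,0,1],[0,0,0,0,1],[0,0,0,0,1]]]'
```

```text
clock: 4.73
tcp_pos: [658.8, -149.3, 66.6]
orientation: [0.012, 1.0, 0.0, -0.002]
force: [-0.6, -0.2, -0.5]
finger_gap: 0.2
gripper_force: 0.0
clock: 5.15
tcp_pos: [661.1, -149.9, 62.1]
orientation: [0.012, 1.0, -0.0, 0.001]
force: [-0.4, -0.0, 0.1]
finger_gap: -0.0
gripper_force: 0.0
clock: 5.57
tcp_pos: [660.3, -149.7, 61.1]
orientation: [0.012, 1.0, -0.0, 0.0]
force: [0.1, 0.4, -0.6]
finger_gap: -0.3
gripper_force: 0.0
```

Tip is at about 47 mm. I'll press down slowly, with contact expected near 41 mm.

```bash
python3 -m pendant '[[[0,0,-0.01,0,1],[0,0,-0.01,0,1],[0,0,-0.01,0,1],[0,0,0,0,1],[0,0,0,0,1]]]' && python3 -m pendant '[[[0,0,-0.01,0,1],[0,0,-0.01,0,1],[0,0,-0.005,0,1],[0,0,0,0,1],[0,0,0,0,1]]]'
```

```text
clock: 5.98
tcp_pos: [660.1, -149.6, 54.7]
orientation: [0.012, 1.0, 0.0, -0.0]
force: [1.0, 0.4, 0.1]
finger_gap: 0.3
gripper_force: 0.0
clock: 6.4
tcp_pos: [661.5, -149.8, 50.5]
orientation: [0.012, 1.0, -0.0, 0.001]
force: [1.6, -0.2, 2.5]
finger_gap: -0.4
gripper_force: 1.2
```

```bash
python3 -m pendant '[[[0,0,-0.005,0,1],[0,0,-0.005,0,1],[0,0,0,0,1],[0,0,0,0,1],[0,0,0,0,1]]]' && python3 -m pendant '[[[0,0,-0.005,0,1],[0,0,0,0,1],[0,0,0,0,1],[0,0,0,0,1],[0,0,0,0,1]]]'
```

```text
clock: 6.82
tcp_pos: [660.7, -149.8, 48.2]
orientation: [0.012, 1.0, -0.0, 0.0]
force: [3.7, -1.2, 4.2]
finger_gap: 0.4
gripper_force: 1.7
clock: 7.23
tcp_pos: [660.8, -149.8, 47.8]
orientation: [0.012, 1.0, -0.0, 0.001]
force: [2.0, -0.2, 8.0]
finger_gap: 0.2
gripper_force: 3.6
```

```bash
python3 -m pendant '[[[0,0,-0.005,0,1],[0,0,-0.005,0,1],[0,0,0,0,1],[0,0,0,0,1],[0,0,0,0,1]]]'; python3 -m pendant '[[[0,0,0.03,0,1],[0,0,0.06,0,1],[0,0,0.06,0,1],[0,0,0.06,0,1],[-0.1,0,0.06,0,1]]]'
python3 -m pendant '[[[-0.15,0,0,0,1],[-0.15,0.05,0,0,1],[-0.1,0.05,0,0,1],[0,0,0,0,1],[0,0,0,0,1]]]'
python3 -m pendant '[[[0,0,0,0,1],[0,0,0,0,1],[0,0,0,0,1],[0,0,0,0,1],[0,0,0,0,1]]]'
python3 - <<'E'
from h import *
c=vision.read_camera("wrist"); s=robot.sense(); print(s["tcp_pos"],s["orientation"],s["force"])
cv2.imwrite("pics/w3.png",c["color"][:,:,::-1])
t=vision.read_camera("top"); cv2.imwrite("pics/t3.png",cv2.resize(t["color"][130:210,300:440,::-1],None,fx=5,fy=5))
E
```

```text
clock: 7.65
tcp_pos: [660.8, -149.8, 47.7]
orientation: [0.012, 1.0, 0.0, 0.001]
force: [-0.3, 1.1, 18.0]
finger_gap: 0.0
gripper_force: 8.8
clock: 8.07
tcp_pos: [644.0, -149.2, 100.3]
orientation: [0.011, 1.0, -0.0, 0.003]
force: [0.8, 0.2, 1.4]
finger_gap: 0.3
gripper_force: 0.0
clock: 8.48
tcp_pos: [558.8, -129.2, 99.6]
orientation: [0.012, 1.0, 0.0, -0.001]
force: [0.9, -0.7, -0.5]
finger_gap: 0.2
gripper_force: 0.0
clock: 8.9
tcp_pos: [560.9, -130.0, 98.9]
orientation: [0.012, 1.0, -0.0, 0.0]
force: [0.1, -0.4, -1.4]
finger_gap: 0.2
gripper_force: 0.0
[ 560.70905881 -129.85581455   98.89398121] [ 1.18924591e-02  9.99929278e-01 -6.30990995e-05  6.77434101e-05] [-0.39522234  0.55193894 -0.01643761]
```

View pics/t3.png

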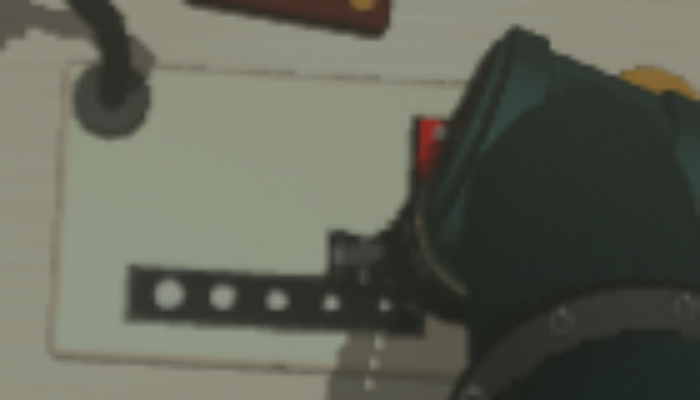

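View pics/w3.png

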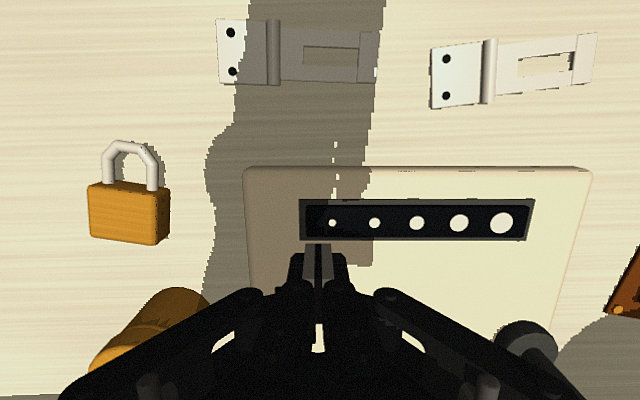

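```bash
python3 - <<'E'
from h import *
c=vision.read_camera("wrist"); s=robot.sense(); print(s["tcp_pos"])
G=c["color"].astype(float)
def cen(u,v,r,ch=2):
    P=G[v-r:v+r+1,u-r:u+r+1,ch]; w=np.clip(P-P.min()-0.35*(P.max()-P.min()),0,None)
    y,x=np.mgrid[v-r:v+r+1,u-r:u+r+1]; return (w*x).sum()/w.sum(),(w*y).sum()/w.sum()
p=[pix2w(c,*cen(u,v,r),32) for u,v,r in [(332,223,6),(374,223,8),(417,223,9),(459,223,10),(502,223,12)]]
print(np.round(p,1)); d=p[4]-p[0]; print(np.degrees(np.arctan2(-d[0],d[1])),np.linalg.norm(d))
E
```

```text
[ 560.4765913  -129.7757252    98.91695327]
[[ 5.606e+02 -1.198e+02  3.200e+01]
 [ 5.613e+02 -8.970e+01  3.200e+01]
 [ 5.620e+02 -5.970e+01  3.200e+01]
 [ 5.627e+02 -2.960e+01  3.200e+01]
 [ 5.634e+02  4.000e-01  3.200e+01]]
-1.3249218823692646 120.24644162188798
```

```bash
python3 -m pendant '[[[0.01,0.02,-0.08,0,1],[0,0,-0.07,0,1],[0,0,-0.05,0,1],[0,0,-0.03,0,1],[0,0,0,0,1]]]' && python3 -m pendant '[[[0,0,0,0,1],[0,0,0,0,1],[0,0,0,0,1],[0,0,0,0,1],[0,0,0,0,1]]]'
```

```text
clock: 9.47
tcp_pos: [561.4, -125.7, 51.7]
orientation: [0.012, 1.0, 0.0, -0.001]
force: [-0.2, 0.0, -1.1]
finger_gap: -0.5
gripper_force: 0.0
clock: 9.88
tcp_pos: [562.6, -125.7, 53.5]
orientation: [0.012, 1.0, -0.0, 0.0]
force: [-0.2, -0.1, -0.2]
finger_gap: 0.0
gripper_force: 0.0
```

```bash
python3 -m pendant '[[[-0.006,0,-0.015,0,1],[0,0,-0.01,0,1],[0,0,-0.01,0,1],[0,0,-0.005,0,1],[0,0,-0.005,0,1]]]' && python3 -m pendant '[[[0,0,0,0,1],[0,0,0,0,1],[0,0,0,0,1],[0,0,0,0,1],[0,0,0,0,1]]]'
python3 -c "
from h import *
for i in range(6): vision.read_camera('wrist'); s=robot.sense(); print(s['tcp_pos'].round(1),s['force'].round(1))"
```

```text
clock: 10.3
tcp_pos: [560.9, -125.7, 43.8]
orientation: [0.012, 1.0, 0.0, -0.0]
force: [-0.7, -1.1, 2.3]
finger_gap: -0.4
gripper_force: 1.1
clock: 10.72
tcp_pos: [560.9, -125.7, 44.1]
orientation: [0.012, 1.0, 0.0, -0.0]
force: [-1.6, 0.5, 2.3]
finger_gap: 0.3
gripper_force: 0.9
[ 560.9 -125.6   44.1] [-0.4  0.6  2.1]
[ 560.9 -125.6   44. ] [-1.3  0.2  1.5]
[ 561.  -125.7   44.1] [-1.  -0.1  1.7]
[ 560.9 -125.7   44. ] [-1.3  0.6  2.5]
[ 560.9 -125.6   44. ] [-1.3  0.4  2. ]
[ 560.9 -125.7   44. ] [-1.5  0.4  2.2]
```

```bash
python3 -m pendant '[[[0,0.02,0,0,1],[0.0008,0.03,0,0,1],[0.0008,0.033,0,0,1],[0.0008,0.033,0,0,1],[0.0008,0.033,0,0,1]]]'
```

```text
clock: 11.43
tcp_pos: [562.2, -95.0, 44.1]
orientation: [0.012, 1.0, -0.0, 0.0]
force: [0.5, -0.9, 1.7]
finger_gap: -0.2
gripper_force: 0.9
```

```bash
python3 -m pendant '[[[0.0008,0.033,0,0,1],[0.0008,0.033,0,0,1],[0.0008,0.033,0,0,1],[0.0008,0.033,0,0,1],[0.0008,0.033,0,0,1]]]' && python3 -m pendant '[[[0.0008,0.033,0,0,1],[0.0008,0.033,0,0,1],[0.0008,0.033,0,0,1],[0.0008,0.033,0,0,1],[0.0008,0.033,0,0,1]]]' && python3 -m pendant '[[[0.0008,0.033,0,0,1],[0.0008,0.033,0,0,1],[0.0008,0.033,0,0,1],[0.0008,0.033,0,0,1],[0.0008,0.033,0,0,1]]]' && python3 -m pendant '[[[0,0.01,0,0,1],[0,0,0,0,1],[0,0,0,0,1],[0,0,0,0,1],[0,0,0,0,1]]]'
```

```text
clock: 11.85
tcp_pos: [562.5, -62.2, 44.0]
orientation: [0.012, 1.0, -0.0, -0.0]
force: [0.1, -2.3, 2.0]
finger_gap: 0.5
gripper_force: 1.0
clock: 12.27
tcp_pos: [563.3, -29.2, 44.0]
orientation: [0.012, 1.0, 0.0, -0.0]
force: [-0.1, -2.0, 1.8]
finger_gap: -0.2
gripper_force: 1.0
clock: 12.68
tcp_pos: [564.1, 3.8, 44.0]
orientation: [0.012, 1.0, 0.0, -0.0]
force: [0.0, -2.0, 2.7]
finger_gap: 0.4
gripper_force: 1.0
clock: 13.1
tcp_pos: [564.1, 5.5, 44.0]
orientation: [0.012, 1.0, 0.0, -0.0]
force: [-0.2, 1.4, 2.3]
finger_gap: -0.0
gripper_force: 1.0
```

```bash
python3 -m pendant '[[[0,0,0.05,0,1],[0,0,0.1,0,1],[0,0,0.15,0,1],[0,0,0.15,0,1],[-0.05,0,0.15,0,1]]]' && python3 -m pendant '[[[-0.15,0.05,0.1,0,1],[-0.15,0.1,0,0,1],[-0.15,0.1,0,0,1],[-0.05,0.1,0,0,1],[0,0.05,0,0,1]]]' && python3 -m pendant '[[[0,0,0,0,1],[0,0,0,0,1],[0,0,0,0,1],[0,0,0,0,1],[0,0,0,0,1]]]'
python3 - <<'E'
from h import *
t=vision.read_camera("top"); cv2.imwrite("pics/t4.png",cv2.resize(t["color"][90:240,240:440,::-1],None,fx=4,fy=4,interpolation=cv2.INTER_CUBIC))
E
```

```text
clock: 13.52
tcp_pos: [555.7, 4.3, 165.8]
orientation: [0.012, 1.0, -0.0, 0.001]
force: [0.3, -0.8, -0.2]
finger_gap: -0.1
gripper_force: 0.0
clock: 13.93
tcp_pos: [449.7, 86.2, 184.2]
orientation: [0.011, 1.0, 0.0, -0.002]
force: [0.7, 0.9, -0.3]
finger_gap: 0.0
gripper_force: 0.0
clock: 14.35
tcp_pos: [454.9, 83.9, 184.0]
orientation: [0.013, 1.0, -0.0, 0.0]
force: [-0.6, 1.0, 0.6]
finger_gap: -0.0
gripper_force: 0.0
```

View pics/t4.png

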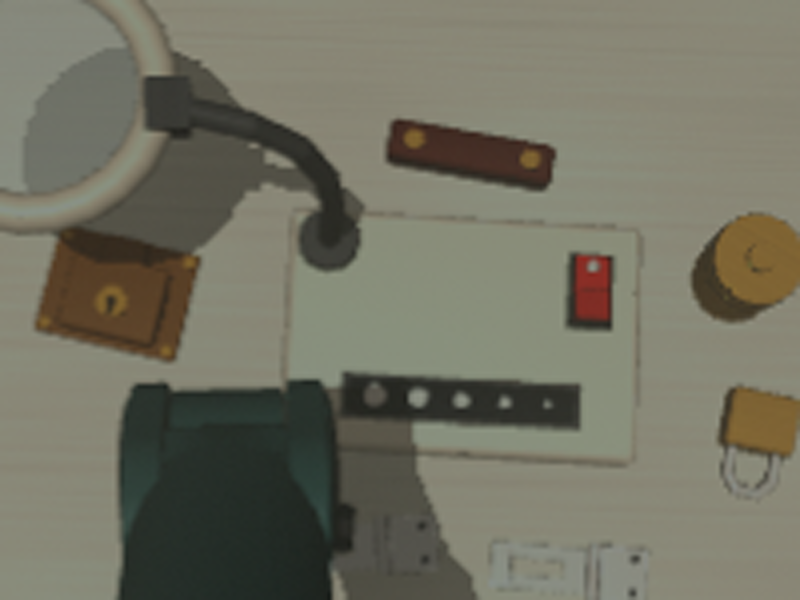

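```bash
python3 - <<'E'
from h import *
t=vision.read_camera("top")
for v in range(154,172,2): print(v,np.mean([pix2w(t,u,v)[2] for u in (386,387,388,389)]).round(1), t["color"][v,390])
E
```

```text
154 34.1 [113  45  37]
156 33.5 [130  55  46]
158 32.1 [136  45  37]
160 35.0 [137  46  38]
162 33.8 [112  44  37]
164 35.6 [126  44  36]
166 38.3 [127  44  36]
168 39.0 [125  45  37]
170 29.6 [56 44 37]
```

The depth map shows the rear half of the rocker level at about 34 mm and the front half raised, so the lamp is on.

```bash
python3 -c "
from rig import robot
print(robot.job_done())"
```

```text
the job is handed in; nothing more can be done
None
```

The lamp is switched on (rocker's rear half measured level at about 34 mm) and the touch bar was swiped from before the smallest dot to past the largest at about 2 N; the hand is clear, the lamp and what the last picture shows have not visibly moved, and the job is handed in with no verdict returned.

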